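Seat the sprung access panel of a fume-hood scrubber

ROBOT

A 7-joint arm with a two-finger parallel gripper is mounted at the origin on the work surface. World frame = base frame: x ahead of the robot, y to its left, z up, the work surface at z = 0. Lengths are in m, angles in rad, forces in N, time in s.
With the tool pointing down it reaches from about 0.4 to 0.85 m from the base axis. Payload 10.4 kg.
Tool frame: the origin (TCP) lies between the finger pads; the fingertips stand 19 mm ahead of it and the grasp point (between the pads) is the TCP; x points along the fingers, y is the direction in which the jaws open and shut, and the axes are right-handed (so a half turn about x gives the same grasp; the last joint's range is limited). The gripper opens to 87 mm and grips with 3 to 60 N. Pads are 19 mm wide; open, the fingers measure 117 mm over their backs; the gripper's body (75 mm by 190 mm) begins 51 mm behind the grasp point.
Start: joints at [1.272, 0.332, -0.065, 1.46, 0.022, 1.35, -0.088], TCP at [0.17, -0.601, 0.242] pointing down, gripper open.
Joint ranges: [-2.6, 2.6], [-0.5, 2.12], [-1.47, 1.34], [0.16, 2.42], [-1.27, 4.41], [0.06, 2.06], [-2.6, 2.6]. Speed limits (rad/s): [2.22, 2.22, 2.79, 2.79, 3.14, 3.14, 3.14].

INTERFACE

Orientations are given as a unit quaternion [x, y, z, w].
In Python, from bench import r gives the robot as it stands.
- The arm moves only by the tool drive_tool, never from a script. Its argument "motion" is a list of rows, each a list of 4 numbers: the shift along the tool's x, y, z in cm, then the turn about the tool's x in units of 5 degrees (1.0 is 5 degrees). In form: [[tx, ty, tz, twist], ...]. A call has 1 to 20 rows; each row is the pose to reach, as a shift and turn from the pose commanded when the call began, along the tool's axes at that moment; what a row does not reach only later rows make up. A row lasts 1/12 s, in which the tool goes at most 41.7 mm and 7.16 degrees, less where a joint would pass 70% of its speed; a pose out of reach is approached as far as the arm can. A call with a gripper value outside its range is refused whole. "grip" is the closure in counts, from 0 (fully open) to 255 (shut), set as the call begins (left out, the last holds). The fingers move at their own pace and stop on an object; "force" is the grip in N (left out, the last holds). Time passes only in rows, so rows that repeat a pose let the fingers close. It gives the time, the measured TCP pose, the force and the opening at its end, in the units of the state.
- r.read_state(): the state, without advancing time (a new reading comes with each control period).
- r.camera(name): name is "scene" or "top"; returns the picture (480x640x3 uint8, red, green, blue); there is no depth.
- r.calibration(name): a dict with "fx", "fy", "cx", "cy" (pixels), "xyz" and "orientation" of the camera in the world. Camera axes: x right, y up, looking along -z (the intrinsics and any distortion apply to the point x, -y, -z); pixel columns grow to the right and rows downward; lengths in m; the calibration is good to about 2 mm. A picture is of the moment at which its call begins. calibration takes no time and is no camera call.
- r.close_job(): hands the job in, once; it reports no verdict.
The state is a dict: "time": time; "joint_positions": joint angles; "joint_vel": joint speeds; "joint_torque": joint torques, N m; "ee_pos": TCP position; "eef_rot": TCP orientation; "ft_force": force on the tool from outside, world axes, zero at the start; "torque": the same for the moment, N m; "width": finger opening in m.
Only numpy, scipy, OpenCV 4.12 (cv2) and the standard library are available. Lean on these libraries where they do the work, as an engineer would, in place of code of your own. Each camera call takes 0.05 s, during which the arm holds its last target.

TASK

Turn the wing-shaped quarter-turn fastener on the scrubber's access panel until its slot lines up with the two index ribs beside it, and let go of it. Then push down on the round rubber pad with the gripper until the panel sits fully home on its frame, and finish while still holding it pressed there. Leave the glassware and other things around it where they stand.

Things in the scene. Friction and masses are not known exactly. Their poses are not given: they have to be found in the camera images.
- housing: Vapour scrubber: a white box 220 x 260 x 85 mm (own x, y, z), bolted to the bench; origin at the centre of its underside, on the bench, z up. On top lies the access panel, an aluminium plate 160 x 200 x 4 mm centred on the box. The panel carries the fastener at housing (0, +55) mm and the press pad at housing (0, -50) mm. Its upper face is 100 mm above the bench while up, 92 mm when home
- panel (a joint): How far the panel is pressed down, m: 0 = sprung up, 0.008 = fully home on the frame's gasket. It moves straight down against springs (about 6 N to start, 11 N fully home) and springs back when let go. A key under the fastener stops it after about 2.5 mm unless the fastener is lined up with the index ribs
- fastener (a joint): Fastener angle, rad, counter-clockwise from above: 0 = wing and slot in line with the index ribs (along housing x). Starts at 0.8 to 1.5, so it is turned clockwise. Stops at 1.75 and -0.5 only, none at 0; light friction (0.04 N m), stays where left. The two thin dark index ribs (14 x 3 mm, 2 mm high) lie on the panel on both sides of it, 36 mm from its axis
- wing: The fastener's steel wing grip: an upright bar 42 mm long (own x), 12 mm thick (own y), 27 mm tall, a thin black slot line along its top; it turns about its own z. Origin on the axis at the centre of the bar's underside, 107 mm above the bench while the panel is up, 7 mm over the panel; bar top 134 mm above the bench. Below the bar is a steel disc 32 mm wide
- press_pad: Round rubber pad 42 mm wide, 8 mm tall, fixed on the panel; the place to press. Origin at the centre of its underside, on the panel's upper face
- pad_top (a point): Centre of the pad's top, 108 mm above the bench while the panel is up, 100 mm when fully home
- flask: Bystander: closed conical glass flask, 84 mm wide at the foot, 126 mm tall, standing. Origin at the centre of its underside
- beaker: Bystander: glass beaker, 72 mm wide, 95 mm tall, standing. Origin at the centre of its underside
- wash_bottle: Bystander: white plastic bottle, 68 mm wide, 165 mm tall, standing. Origin at the centre of its underside
- jar: Bystander: amber glass jar with a black cap, 60 mm wide, 85 mm tall, standing. Origin at the centre of its underside
- spatula: Bystander: steel spatula 180 mm long lying flat on the bench. Origin at the centre of its underside
- stopper: Bystander: rubber stopper, 34 mm wide, 28 mm tall, standing. Origin at the centre of its underside
- vial: Bystander: small capped glass vial, 21 mm wide, 39 mm tall, standing on the scrubber housing's bare rim, in the corner at housing +x, -y. Origin at the centre of its underside

How it is judged:
On the way:
1. the fastener's slot is lined up with the index ribs (value of joint fastener between -0.2 and 0.2 rad), for 0.2 s.
At the end, for the whole second after the job is handed in: The fastener is within 0.2 rad of the index ribs and nothing of the robot touches it; the panel is held at least 6.5 mm of its 8 mm down by the robot pushing on the rubber pad with more than 4 N, through the last second (all of step 1 and value of joint panel above 0.0065 m and (contact force between press_pad and the fingers above 4 N or contact force between press_pad and the arm above 4 N) and contact force between wing and the fingers below 0.5 N and contact force between wing and the arm below 0.5 N); the arm keeps its last pose, push and grip.
It fails at once if something standing or lying around the panel is pushed away (more than 30 mm) or knocked over (distance of any of flask, beaker, wash_bottle, jar, spatula, stopper, vial from where it was at the start of the episode above 0.03 m or angle between any of flask, beaker, wash_bottle, jar, stopper, vial's own z axis and vertical above 0.5 rad).
It also fails if it takes over 35 s, if anything falls off the work surface, if the arm or the gripper's body presses on something with over 40 N, if the wrist force passes 120 N, or if a joint passes its speed limit or range.

## Working session

There is one attempt and no reset: what is moved stays moved. The work goes in short steps, Python scripts to look and compute and a tool call to move; the robot and the scene stay as the last step left them, time stands still between calls to the robot, and variables do not carry over. Pictures are saved under pics/ and viewed, and the job is handed in when it is done.

Besides the shell and the picture viewer there is one more tool, called after "Call:" by a JSON object that holds its "method" and its "body", one argument or row to a line. drive_tool: Moves the arm, as the interface text tells. Its arguments: {"type":"object","properties":{"motion":{"type":"array","items":{"type":"array","items":{"type":"number"}}},"grip":{"type":"number"},"force":{"type":"number"}},"required":["motion"]}

```bash
mkdir -p pics; python3 - <<'E'
from bench import r
import cv2
for n in("scene","top"):
    im=r.camera(n); cv2.imwrite(f"pics/{n}0.png",im[:,:,::-1]); print(n,r.calibration(n))
s=r.read_state(); print(s)
E
```

```text
scene {'fx': 480.3651134516603, 'fy': 480.3651134516603, 'cx': 314.1225430061116, 'cy': 244.33928194685734, 'xyz': array([ 1.14440338, -0.2692458 ,  0.5535884 ]), 'orientation': array([0.39958119, 0.23984491, 0.45186252, 0.76067703])}
top {'fx': 530.5413335804716, 'fy': 530.5413335804716, 'cx': 318.27827770776696, 'cy': 244.04240508647436, 'xyz': array([0.51541494, 0.06123029, 0.98508957]), 'orientation': array([-0.02556803,  0.02879949,  0.70853757, -0.70462145])}
{'time': 0.1, 'joint_positions': array([ 1.27236836,  0.33286178, -0.06468153,  1.46082624,  0.02159394,
        1.34990433, -0.08850606]), 'joint_vel': array([-0.00031066, -0.00103602,  0.00100357, -0.00214325,  0.00143643,
        0.00019045, -0.00103361]), 'joint_torque': array([ 1.11053079e-03, -6.24551082e+01,  2.44286761e-02, -3.90719247e+01,
       -6.15174347e-02,  3.67413810e-02,  9.04967305e-05]), 'ee_pos': array([ 0.17011941, -0.60107796,  0.24081512]), 'eef_rot': array([-0.70030961, -0.09766254,  0.70047621, -0.09675515]), 'ft_force': array([-0.34384832, -0.98555568, -1.05770044]), 'torque': array([0.03555214, 0.01539606, 0.04463467]), 'width': 0.087130729380532}
```

View pics/scene0.png

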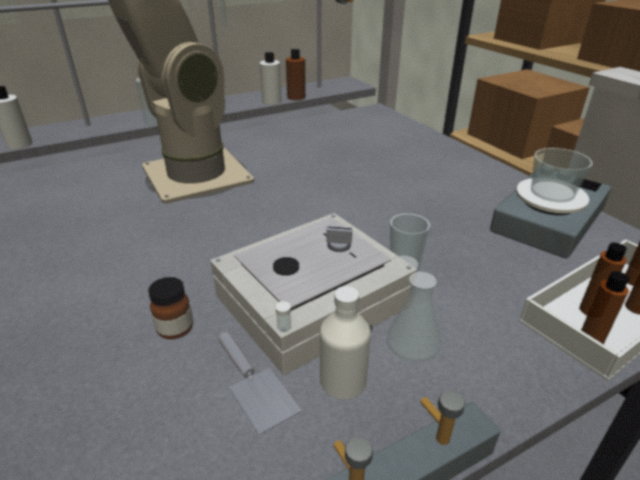

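View pics/top0.png

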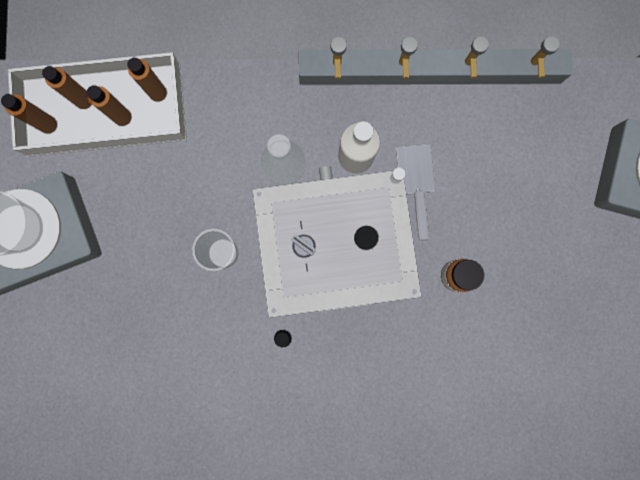

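```bash
cat > h.py <<'E'
import numpy as np, cv2
from scipy.spatial.transform import Rotation as R
def ray(c,u,v,z):
    d=R.from_quat(c["orientation"]).apply([(u-c["cx"])/c["fx"],-(v-c["cy"])/c["fy"],-1])
    p=np.array(c["xyz"]); return p+d*(z-p[2])/d[2]
def proj(c,P):
    q=R.from_quat(c["orientation"]).inv().apply(np.array(P)-c["xyz"])
    return c["cx"]+c["fx"]*q[0]/-q[2], c["cy"]-c["fy"]*q[1]/-q[2]
E
python3 - <<'E'
from h import *
im=cv2.imread("pics/top0.png")
c=im[205:285,280:390]; cv2.imwrite("pics/z0.png",cv2.resize(c,None,fx=7,fy=7,interpolation=cv2.INTER_CUBIC))
im=cv2.imread("pics/scene0.png")
c=im[210:310,260:370]; cv2.imwrite("pics/z1.png",cv2.resize(c,None,fx=6,fy=6,interpolation=cv2.INTER_CUBIC))
g=cv2.cvtColor(cv2.imread("pics/top0.png"),6)
m=(g<80).astype(np.uint8); m[:205]=0;m[285:]=0;m[:,:280]=0;m[:,390:]=0
n,l,s,ce=cv2.connectedComponentsWithStats(m)
from bench import r
cal=r.calibration("top")
for i in range(1,n):
    ys,xs=np.where(l==i); print(s[i],ce[i],ray(cal,*ce[i],.1))
print(ray(cal,304,246,.134))
E
```

```text
[354 226  24  24 443] [365.80361174 237.28893905] [ 0.59452851 -0.02270751  0.1       ]
[302 235   4   1   4] [303.5 235. ] [0.5989333  0.08165768 0.1       ]
[300 236   1   1   1] [300. 236.] [0.59728225 0.08752525 0.1       ]
[295 238   2   2   2] [295.5 238.5] [0.59311924 0.09507119 0.1       ]
[299 241   2   2   2] [299.5 241.5] [0.58804382 0.08839023 0.1       ]
[312 240   3   7   7] [313.42857143 243.        ] [0.58540056 0.06509304 0.1       ]
[293 243   1   6   6] [293.  245.5] [0.58138956 0.09928007 0.1       ]
[303 244   2   2   2] [303.5 244.5] [0.5829725  0.08171466 0.1       ]
[307 247   1   1   1] [307. 247.] [0.57874801 0.07587709 0.1       ]
[310 249   2   2   2] [310.5 249.5] [0.57452634 0.07004341 0.1       ]
[294 250  16   7  19] [301.05263158 254.42105263] [0.56637356 0.08586176 0.1       ]
[0.57795355 0.08013235 0.134     ]
```

View pics/z0.png

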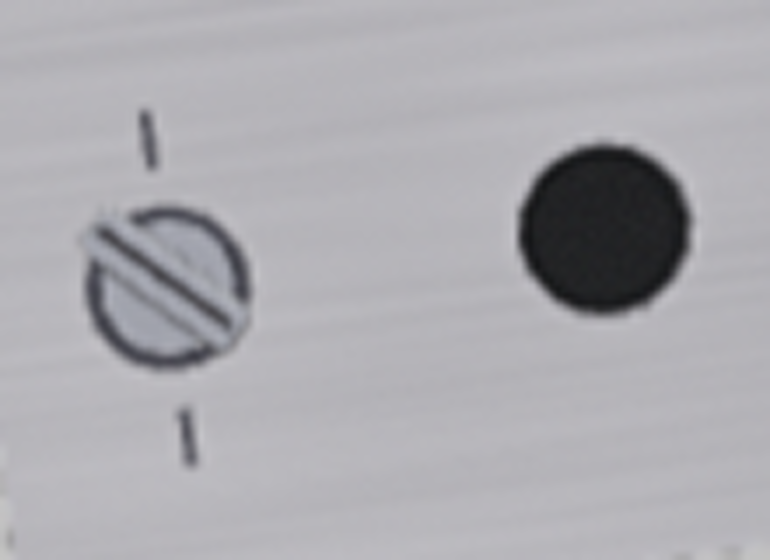

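View pics/z1.png

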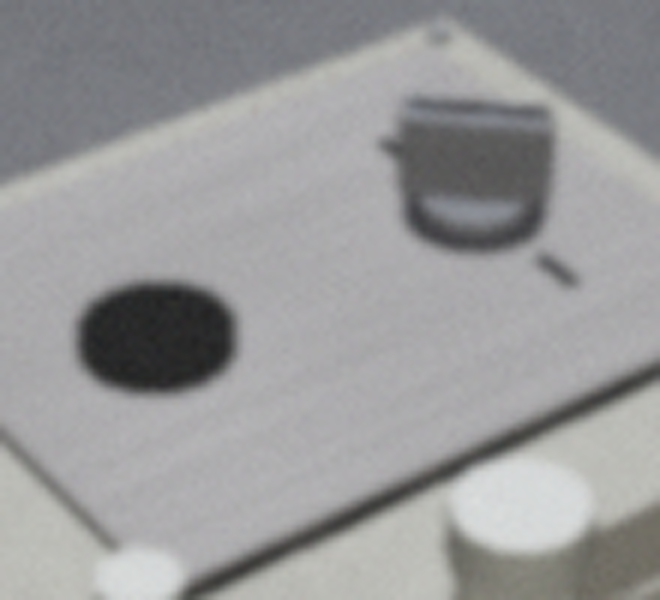

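```bash
python3 - <<'E'
from h import *
from bench import r
c=r.calibration("top")
P=lambda x,y,z:ray(c,280+(x+.5)/7-.5,205+(y+.5)/7-.5,z)[:2]
a,b=P(188,437,.102),P(148.5,140,.102)
print("ribs",a,b,np.linalg.norm(b-a),"ctr",(a+b)/2); h=np.arctan2(*(b-a)[::-1])
s,t=P(228,325,.134),P(100,228,.134)
f=np.arctan2(*(t-s)[::-1])
print("slot ctr",(s+t)/2,np.linalg.norm(t-s),"yaw housing",h,"wing",f,"rel",f-h)
pad=P(604,229,.108); print("pad",pad)
ctr=(s+t)/2; d=ctr-pad; print("wing-pad",np.linalg.norm(d),"yaw from that",np.arctan2(*d[::-1])-np.pi/2)
sc=r.calibration("scene")
print("pad proj scene",proj(sc,[*pad,.108]),"wingtop",proj(sc,[*ctr,.134]))
q=r.read_state()["eef_rot"]; M=R.from_quat(q).as_matrix();print(M)
for n,(u,v,z) in dict(flask=(279,143,.126),bottle=(363,131,.165),vial=(399,175,.124),beaker=(214,250,.05),stopper=(283,338,.028),jar=(468,274,.085)).items(): print(n,ray(c,u,v,z))
E
```

```text
ribs [0.54525097 0.0769306 ] [0.6163003  0.08609196] 0.07163754174588816 ctr [0.58077564 0.08151128]
slot ctr [0.5810836  0.08174323] 0.03698052605259576 yaw housing 0.12823603973056816 wing 0.9161463235153133 rel 0.7879102837847451
pad [ 0.59381833 -0.02203781]
wing-pad 0.10455945007911134 yaw from that 0.1220973586965739
pad proj scene (np.float64(286.2713339610366), np.float64(261.7827422999282)) wingtop (np.float64(339.6698169711854), np.float64(226.6614228370935))
[[-4.09791328e-04  2.72337384e-01 -9.62201736e-01]
 [ 1.23866551e-03 -9.62200941e-01 -2.72337687e-01]
 [-9.99999149e-01 -1.30344773e-03  5.69666758e-05]]
flask [0.74893475 0.12087872 0.126     ]
bottle [ 0.75699515 -0.01424011  0.165     ]
vial [ 0.69498637 -0.07637222  0.124     ]
beaker [0.5779042  0.24082919 0.05      ]
stopper [0.42133319 0.12055552 0.028     ]
jar [ 0.53243106 -0.19676589  0.085     ]
```

Call:
{"method": "drive_tool", "body": {
  "motion": [
    [0,-1,-1,0],
    [0,-2.5,-2.7,-0.3],
    [0,-4.5,-4.8,-0.6],
    [0,-6.5,-6.9,-0.9],
    [0,-8.5,-9.1,-1.2],
    [0,-10.5,-11.2,-1.5],
    [0,-12.5,-13.3,-1.8],
    [0,-14.5,-15.5,-2.1],
    [0,-16.5,-17.6,-2.4],
    [0,-18.5,-19.7,-2.7],
    [0,-20.5,-21.9,-3],
    [0,-22.5,-24,-3.3],
    [0,-24.5,-26.1,-3.6],
    [0,-26,-27.7,-3.8],
    [0,-27,-28.8,-4],
    [0,-27,-28.8,-4],
    [0,-27,-28.8,-4]
  ],
  "grip": 0,
  "force": 20
}}

```text
time: 1.52
ee_pos: [0.3737, -0.2633, 0.2414]
eef_rot: [-0.673, -0.218, 0.673, -0.218]
ft_force: [-0.6, -0.9, -0.4]
width: 0.0873
```

```bash
cat > rel.py <<'E'
import sys
from h import *
from bench import r
# target x y z jawyaw(deg)
x,y,z,j=map(float,sys.argv[1:])
s=r.read_state(); M=R.from_quat(s["eef_rot"]).as_matrix()
cy=np.degrees(np.arctan2(M[1,1],M[0,1]))
print("t",s["time"],"pos",s["ee_pos"],"jaw",cy,"F",s["ft_force"],"w",s["width"]); print("q",s["joint_positions"].round(2))
print("xaxis",M[:,0].round(4))
print("shift cm",(M.T@(np.array([x,y,z])-s["ee_pos"])*100).round(2),"twist",round((((cy-j)+180)%360-180)/5,2))
E
python3 rel.py .581 .0816 .24 -37.5
```

```text
t 1.5167 pos [ 0.37371476 -0.26328627  0.24142748] jaw -54.15711918397469 F [-0.55416435 -0.91712743 -0.37689758] w 0.08729062326959004
q [ 0.92 -0.02 -0.4   1.86 -0.01  1.3  -0.42]
xaxis [-4.e-04 -3.e-04 -1.e+00]
shift cm [  0.13 -15.82 -37.  ] twist -3.33
```

Call:
{"method": "drive_tool", "body": {
  "motion": [
    [0,-0.5,-1,0],
    [0,-1.3,-3,-0.3],
    [0,-2.3,-5.4,-0.6],
    [0,-3.4,-8,-0.9],
    [0,-4.7,-11,-1.2],
    [0,-6,-14,-1.5],
    [0,-7.3,-17,-1.8],
    [0,-8.6,-20,-2.1],
    [0,-9.9,-23,-2.4],
    [0,-11.1,-26,-2.7],
    [0,-12.4,-29,-3],
    [0,-13.7,-32,-3.3],
    [0,-14.8,-34.6,-3.3],
    [0.1,-15.5,-36.2,-3.3],
    [0.1,-15.8,-37,-3.3],
    [0.1,-15.8,-37,-3.3],
    [0.1,-15.8,-37,-3.3],
    [0.1,-15.8,-37,-3.3]
  ]
}}

```text
time: 3.02
ee_pos: [0.5812, 0.0801, 0.2406]
eef_rot: [-0.635, -0.311, 0.635, -0.311]
ft_force: [0.3, -0.1, -0.5]
width: 0.0869
```

```bash
python3 rel.py .581 .0816 .131 -37.5; python3 - <<'E'
from bench import r
import cv2
im=r.camera("scene")[:,:,::-1]; cv2.imwrite("pics/s1.png",im)
E
```

```text
t 3.0167 pos [0.58122193 0.080062   0.24056508] jaw -37.78602271727745 F [ 0.27248591 -0.07661124 -0.45717264] w 0.08694464432257307
q [ 0.38  0.33 -0.74  1.54  0.23  1.36 -1.04]
xaxis [-1.e-04 -8.e-04 -1.e+00]
shift cm [10.96 -0.12 -0.12] twist -0.06
```

View pics/s1.png

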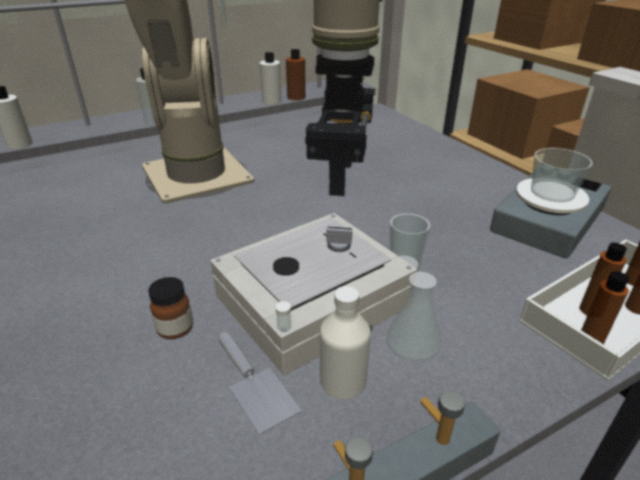

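Call:
{"method": "drive_tool", "body": {
  "motion": [
    [1,-0.1,-0.1,0],
    [3,-0.1,-0.1,0],
    [5,-0.1,-0.1,0],
    [7,-0.1,-0.1,0],
    [9,-0.1,-0.1,0],
    [10.2,-0.1,-0.1,0],
    [10.8,-0.1,-0.1,0],
    [10.8,-0.1,-0.1,0],
    [10.8,-0.1,-0.1,0]
  ]
}}

```text
time: 3.82
ee_pos: [0.5815, 0.0827, 0.1331]
eef_rot: [0.635, 0.311, -0.635, 0.312]
ft_force: [-0.6, 0.3, -0.6]
width: 0.0868
```

Call:
{"method": "drive_tool", "body": {
  "motion": [
    [0,0,0,0],
    [0,0,0,0],
    [0,0,0,0],
    [0,0,0,0],
    [0,0,0,0],
    [0,0,0,0],
    [0,0,0,0],
    [0,0,0,0],
    [0,0,0,0],
    [0,0,0,0]
  ],
  "grip": 255,
  "force": 10
}}

```text
time: 4.65
ee_pos: [0.5813, 0.0828, 0.1325]
eef_rot: [-0.635, -0.312, 0.635, -0.312]
ft_force: [-0.8, -0.1, 1.2]
width: 0.0279
```

```bash
python3 rel.py .581 .0816 .131 -82.8
```

```text
t 4.65 pos [0.58127772 0.08283492 0.1325037 ] jaw -37.69466602879465 F [-0.79055674 -0.14509425  1.20254869] w 0.027918422981453753
q [ 0.35  0.43 -0.71  1.67  0.3   1.16 -1.09]
xaxis [ 0.e+00 -1.e-04 -1.e+00]
shift cm [0.15 0.05 0.11] twist 9.02
```

Width 28 mm, not yet at 12 mm; let it close further.

Call:
{"method": "drive_tool", "body": {
  "motion": [
    [0,0,0,0],
    [0,0,0,0],
    [0,0,0,0],
    [0,0,0,0],
    [0,0,0,0],
    [0,0,0,0]
  ]
}}

```text
time: 5.15
ee_pos: [0.5821, 0.082, 0.1327]
eef_rot: [0.635, 0.311, -0.634, 0.312]
ft_force: [6.1, -2.1, -2.7]
width: 0.012
```

Call:
{"method": "drive_tool", "body": {
  "motion": [
    [0,0,0,0.5],
    [0,0,0,1.2],
    [0,0,0,2],
    [0,0,0,3],
    [0,0,0,4],
    [0,0,0,5],
    [0,0,0,6],
    [0,0,0,7],
    [0,0,0,8],
    [0,0,0,8.6],
    [0,0,0,9],
    [0,0,0,9],
    [0,0,0,9],
    [0,0,0,9]
  ]
}}

```text
time: 6.32
ee_pos: [0.5828, 0.0807, 0.1326]
eef_rot: [0.707, 0.044, -0.705, 0.045]
ft_force: [8.6, -5.3, -3.5]
width: 0.0122
```

```bash
python3 rel.py .581 .0816 .131 -82.8
```

```text
t 6.3167 pos [0.58279062 0.0806922  0.13262935] jaw -82.8166494789781 F [ 8.61096755 -5.30050094 -3.4717794 ] w 0.012191798800980895
q [ 0.25  0.39 -0.57  1.67  0.23  1.14 -1.83]
xaxis [ 0.0028 -0.0019 -1.    ]
shift cm [ 0.16 -0.11  0.17] twist -0.0
```

Turned 45°. Release and rise (grip 0 fully open; symmetric).

Call:
{"method": "drive_tool", "body": {
  "motion": [
    [0,0,0,0],
    [0,0,0,0],
    [0,0,0,0],
    [0,0,0,0],
    [0,0,0,0],
    [0,0,0,0],
    [-0.5,0,0,0],
    [-2,0,0,0],
    [-4,0,0,0],
    [-6,0,0,0],
    [-8,0,0,0],
    [-9,0,0,0],
    [-9,0,0,0],
    [-9,0,0,0]
  ],
  "grip": 0
}}

```text
time: 7.48
ee_pos: [0.5813, 0.0828, 0.2224]
eef_rot: [0.706, 0.045, -0.706, 0.045]
ft_force: [-0.5, 0.4, -0.6]
width: 0.0862
```

```bash
python3 rel.py .5938 -.022 .16 -82.8
```

```text
t 7.4833 pos [0.581289   0.08279288 0.22237015] jaw -82.70024511361355 F [-0.50266653  0.41055937 -0.60982272] w 0.0861764510950414
q [ 0.27  0.32 -0.59  1.57  0.18  1.31 -1.79]
xaxis [ 4.e-04 -2.e-04 -1.e+00]
shift cm [ 6.24 10.55  0.09] twist 0.02
```

Call:
{"method": "drive_tool", "body": {
  "motion": [
    [0,0.8,0,0],
    [0,2.5,0,0],
    [0,5,0,0],
    [0,7.5,0,0],
    [0,9.5,0.1,0],
    [0,10.5,0.1,0],
    [0,10.5,0.1,0],
    [0,10.5,0.1,0],
    [0,10.5,0.1,0],
    [0,10.5,0.1,0],
    [0,10.5,0.1,0],
    [0,10.5,0.1,0],
    [0,10.5,0.1,0],
    [0,10.5,0.1,0],
    [0,10.5,0.1,0],
    [0,10.5,0.1,0]
  ],
  "grip": 255
}}

```text
time: 8.82
ee_pos: [0.5936, -0.0214, 0.2226]
eef_rot: [0.706, 0.045, -0.706, 0.045]
ft_force: [1.3, 0.1, 0.4]
width: 0.0007
```

```bash
python3 rel.py .5938 -.022 .13 -82.8; python3 - <<'E'
from bench import r
import cv2,numpy as np
a=r.camera("scene")[:,:,::-1]; b=r.camera("top")[:,:,::-1]
cv2.imwrite("pics/a2.png",a);cv2.imwrite("pics/b2.png",b)
o=np.hstack([cv2.resize(a[160:310,240:400],(400,375),interpolation=2),cv2.resize(b[205:280,270:350],(400,375),interpolation=2)])
cv2.imwrite("pics/c2.png",o)
E
```

```text
t 8.8167 pos [ 0.59364102 -0.02141943  0.22256195] jaw -82.69618209279236 F [1.3287356  0.1482205  0.39613391] w 0.0007007816413682263
q [ 0.4   0.32 -0.54  1.55  0.17  1.31 -1.61]
xaxis [ 1.e-04 -1.e-04 -1.e+00]
shift cm [ 9.26  0.06 -0.01] twist 0.02
```

View pics/c2.png

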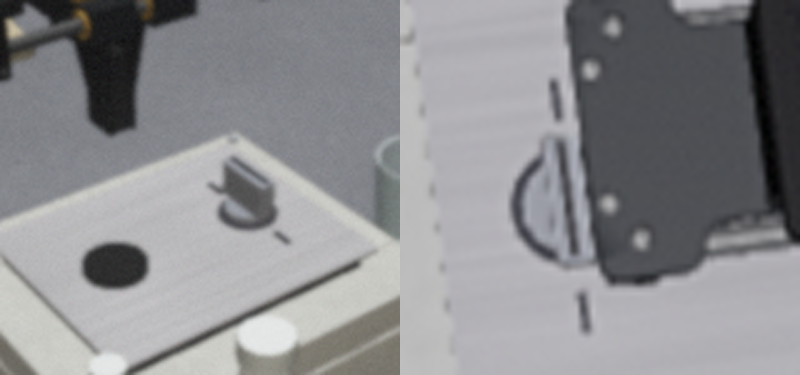

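Call:
{"method": "drive_tool", "body": {
  "motion": [
    [1,0,0,0],
    [3,0,0,0],
    [5,0,0,0],
    [7,0,0,0],
    [8.4,0,0,0],
    [9,0,0,0],
    [9.2,0,0,0],
    [9.4,0,0,0],
    [9.5,0,0,0],
    [9.6,0,0,0],
    [9.7,0,0,0],
    [9.8,0,0,0],
    [9.9,0,0,0],
    [10,0,0,0],
    [10,0,0,0],
    [10,0,0,0]
  ]
}}

```text
time: 10.25
ee_pos: [0.5942, -0.0215, 0.1241]
eef_rot: [0.706, 0.045, -0.705, 0.045]
ft_force: [-2.5, 0.4, 7.8]
width: 0.0005
```

Call:
{"method": "drive_tool", "body": {
  "motion": [
    [0.1,0,0,0],
    [0.2,0,0,0],
    [0.3,0,0,0],
    [0.4,0,0,0],
    [0.5,0,0,0],
    [0.5,0,0,0],
    [0.5,0,0,0]
  ]
}}

```text
time: 10.83
ee_pos: [0.5942, -0.0214, 0.1195]
eef_rot: [0.706, 0.045, -0.705, 0.045]
ft_force: [-5.5, -0.1, 11.3]
width: 0.0005
```

Call:
{"method": "drive_tool", "body": {
  "motion": [
    [0.1,0,0,0],
    [0.2,0,0,0],
    [0.2,0,0,0],
    [0.2,0,0,0],
    [0.2,0,0,0]
  ]
}}

```text
time: 11.25
ee_pos: [0.5943, -0.0214, 0.1193]
eef_rot: [0.706, 0.044, -0.705, 0.046]
ft_force: [-13.7, -0.6, 27.8]
width: 0.0005
```

```bash
python3 rel.py .5938 -.022 .119 -82.8; python3 - <<'E'
from bench import r
import cv2,numpy as np
a=r.camera("scene")[:,:,::-1]; cv2.imwrite("pics/a3.png",a)
cv2.imwrite("pics/c3.png",cv2.resize(a[180:330,200:420],None,fx=3.5,fy=3.5,interpolation=2))
E
```

```text
t 11.25 pos [ 0.59431178 -0.02140043  0.11933024] jaw -82.70544039802974 F [-13.66283057  -0.61717413  27.75895646] w 0.0005473907051869503
q [ 0.38  0.41 -0.52  1.67  0.23  1.12 -1.65]
xaxis [ 0.0023 -0.0013 -1.    ]
shift cm [0.03 0.05 0.06] twist 0.02
```

View pics/c3.png

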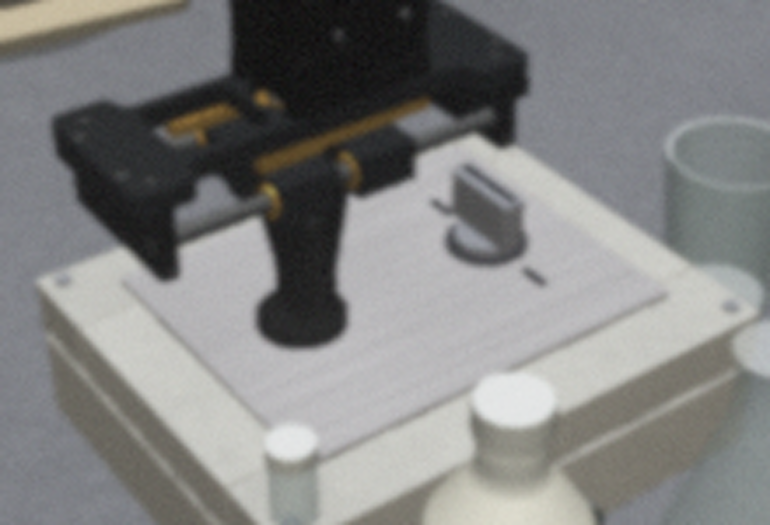

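View pics/a3.png

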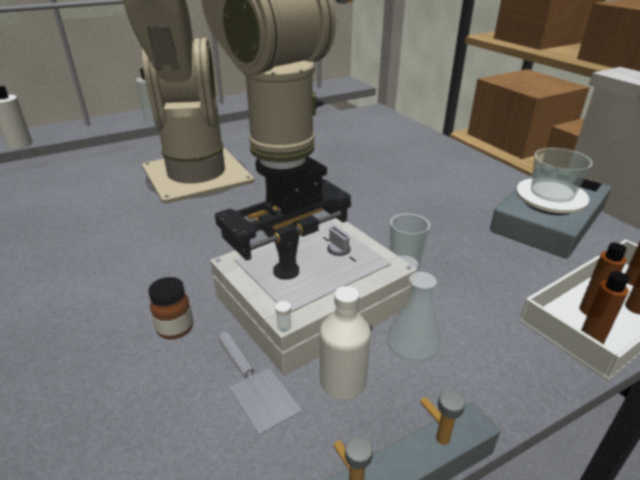

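Call:
{"method": "drive_tool", "body": {
  "motion": [
    [-0.1,0,0,0],
    [-0.1,0,0,0],
    [-0.1,0,0,0],
    [-0.1,0,0,0],
    [-0.1,0,0,0],
    [-0.1,0,0,0],
    [-0.1,0,0,0],
    [-0.1,0,0,0]
  ]
}}

```text
time: 11.97
ee_pos: [0.5943, -0.0214, 0.1194]
eef_rot: [0.706, 0.045, -0.705, 0.045]
ft_force: [-9.5, -0.6, 19.3]
width: 0.0007
```

The panel is steady at full travel: z stays at 119.4 mm and the push is 19 N against the 11 N springs. The pictures show the wing clear and lined up, and everything around it still standing.

```bash
python3 - <<'E'
from bench import r
print(r.close_job()); s=r.read_state(); print(s["time"],s["ee_pos"],s["ft_force"])
E
```

```text
the job is handed in; nothing more can be done
None
the job is handed in; nothing more can be done
```

I turned the fastener about 45° clockwise, let go of it, and pressed the panel home with the closed fingertips on the rubber pad. I handed the job in at about 12 s, still pressing.

- **Fastener:** in the top picture after release, the slot and the index ribs agree to about 0.01–0.02 rad, well inside 0.2. The gripper was partly over the wing in that view, but the slot was visible. The last scene picture shows the wing untouched and still in line.
- **Panel:** it went well past the 2.5 mm key stop. The tool stopped at 119.4 mm, where 119 mm is fully home, so the panel is about 7.6 mm or more down. Pushing further only raised the force, to 28 N, without moving it. I backed off to 19 N, with the position unchanged, before handing in.
- **Sideways force:** about 9.5 N remained on the pad at the end, with no slipping seen.
- **Bystanders:** all those visible in the last scene picture stand where they were. The small stopper is hidden in that view, and I did not check it again. The gripper did not go near it.

No check failed or disagreed. The state could not be read after hand-in, so the final second is not confirmed.

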